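# Find and seat the rocking bin cover

## Task

One of the four blue covers on the ingredient bins is not seated. With closed fingertips press lightly near an edge of the covers, one after another, until you find the one that rocks; then press on its middle until it sits fully home, and finish while still holding it pressed down with the fingertips. Lift nothing, and leave the things standing around as they are.

Things in the scene. Friction and masses are not known exactly. Their poses are not given: they have to be found in the camera images.
- cover_1: Blue square push-on cover of a white fixed bin, one of four that look alike: 84 x 84 mm, flat top, 18 mm skirt that hides the bin's rim. Origin: centre of its top surface, z up, x and y along its sides. Tops are 86 to 92 mm above the table; the bins' heights differ by a few mm, so height does not tell which is loose. Which of the four is loose varies.
- cover_2: Cover like cover_1, same size and origin. Of all four covers, three are fully home and do not give. A light press of 2 to 4 N about 30 mm off the middle of the loose one, on any side, tips it 0.1 to 0.18 rad: that edge sinks 3 to 5 mm, then meets the rim. It springs level when let go.
- cover_3: Cover like cover_1, same size and origin. Whichever of the four is loose: pressed at its middle it resists like a tight plug, goes down 6 mm under about 8 N to a firm stop, stays there and no longer rocks.
- cover_4: Cover like cover_1, same size, origin and behaviour.
- cutter: Bystander: steel pastry cutter ring, 52 mm across, 35 mm tall, standing between the bins. Origin: centre of underside.
- spice_jar: Bystander: small amber spice jar, red cap, 40 mm across, 60 mm tall, between the bins. Origin: centre of underside.
- jam_jar: Bystander: amber jam jar, black cap, 70 mm across, 100 mm tall, beyond the bins. Origin: centre of underside.
- soda: Bystander: dark bottle with red label, 64 mm across, 200 mm tall, beyond the bins. Origin: centre of underside.
- cup: Bystander: green plastic cup, 80 mm across, 90 mm tall, beyond the bins. Origin: centre of underside.
- tin: Bystander: tin with red label, 70 mm across, 110 mm tall, beyond the bins. Origin: centre of underside.
- spatula: Bystander: spatula lying flat at the right, near the robot. Origin: on its underside.
- bowl: Bystander: steel bowl, 180 mm across, 70 mm tall, at the left. Origin: centre of underside.
There are look-alikes about, which are no part of the job. Leave any yellow look-alike of the part that bears cover_1 alone.

How it is judged:
By the outcome, as a careful person would: the job done as asked, in the order asked, and still so for the second after the job is handed in, while the arm keeps its last pose, push and grip.
It also fails if it takes over 54 s, if anything falls off the work surface, if the arm or the gripper's body presses on something with over 40 N, if the wrist force passes 120 N, or if a joint passes its speed limit or range.

## Robot

A 7-joint arm with a two-finger parallel gripper is mounted at the origin on the work surface. World frame = base frame: x ahead of the robot, y to its left, z up, the work surface at z = 0. Lengths are in mm, angles in rad, forces in N, time in s.
With the tool pointing down it reaches from about 400 to 900 mm from the base axis. Payload 5.5 kg.
Tool frame: the origin (TCP) lies at the very end of the fingers, on their centre line; the grasp point (between the pads) lies ctrl.grip_depth behind it (ctrl.grip_depth is the distance from the TCP to the grasp point, in mm); z points along the fingers, y is the direction in which the jaws open and shut (so a half turn about z gives the same grasp; the last joint's range is limited). The gripper opens to 92 mm and grips with 3 to 60 N. Pads are 19 mm wide; open, the fingers measure 130 mm over their backs; the gripper's body (75 mm by 190 mm) begins 47 mm behind the grasp point.
Start: joints at [1.531, 0.501, -0.427, 1.55, 0.221, 1.138, -0.21], TCP at [193.86, -620.418, 226.729] pointing down, gripper open.
Joint ranges: [-2.88, 2.88], [-0.31, 2.03], [-1.54, 1.56], [0.2, 2.42], [-1.41, 4.55], [0.19, 2.02], [-2.57, 2.57]. Speed limits (rad/s): [2.57, 2.57, 3.14, 3.14, 3.14, 3.14, 3.14].

## Interface

Orientations are given as a unit quaternion [w, x, y, z].
In Python, from cell import ctrl, capture, finder gives the robot as it stands.
- The arm moves only by the shell command python3 -m inch 'ROWS'. ROWS is text: rows parted by semicolons, each of 5 numbers parted by spaces: the shift along the tool's x, y, z in cm, then the turn about the tool's z in degrees, then the finger opening in cm, from 0 to 9.18. A call has 1 to 5 rows; each row shifts and turns the pose as measured when the row begins, along the tool's axes as they then stand; what a row does not reach is not made up. A row lasts 1/8 s, in which the tool goes at most 62.5 mm and 10.7 degrees, less where a joint would pass 70% of its speed; a pose out of reach is approached as far as the arm can. A call is refused whole if a number of a shift passes 6.25 or a number of a turn 10.7, either way. A call with a gripper value outside its range is refused whole. The fingers move at their own pace and stop on an object; the grip force is fixed at half the most. Time passes only in rows, so rows that do not move let the fingers close. It gives the time, the measured TCP pose, the force and the opening at its end, in the units of the state.
- ctrl.state(): the state, without advancing time (a new reading comes with each control period).
- capture(name): name is "scene" or "side" or "wrist"; returns a dict with "img" (384x512x3 uint8, blue, green, red), "fx", "fy", "cx", "cy" (pixels), "rvec" (rotation vector, rad) and "tvec" (3), from world to camera coordinates, as OpenCV has them. Camera axes: x right, y down, z forward; pixel columns grow to the right and rows downward; lengths in mm; the calibration is good to about 2 mm. A picture is of the moment at which its call begins. There is no depth.
- ctrl.close_job(): hands the job in, once; it reports no verdict.
Trained networks look in a picture, given as the dict that the camera call returned (one of the last four; its "shot" number tells which), for a name from the list of things; names that differ only in an ending like _2 or _b are one class to them, and where a whole thing is asked for, a point or a joint stands for the part that bears it (a point fixed in the world has none). Each returns a list of dicts, best first, with "confidence" (0 to 1); they miss things now and then, are a little off and sometimes report something else, mostly with a low value. They report only what shows in the picture. A call takes as long as a camera call. They do not tell look-alikes from the thing itself.
- finder.regions_of(query, picture): "region" (384x512 bool, what is visible of it).
- finder.spot_point(query, picture): "xyz" ([x, y, z] in mm, in world coordinates, good to about 4 mm: a listed point, or the origin of a listed thing).
The state is a dict: "time": time; "joint_pos": joint angles; "joint_velocities": joint speeds; "joint_torque": joint torques, N m; "tcp_pos": TCP position; "orientation": TCP orientation; "wrist_force": force on the tool from outside, world axes, zero at the start; "torque": the same for the moment, N m; "gripper_width": opening from 0.0 (shut) to 1.0 (fully open).
Only numpy, scipy, OpenCV 4.12 (cv2) and the standard library are available. Lean on these libraries where they do the work, as an engineer would, in place of code of your own. Each camera call takes 0.05 s, during which the arm holds its last target. There are 200 camera calls.

## Working session

There is one attempt and no reset: what is moved stays moved. The work goes in short steps, Python scripts to look and compute and a shell command to move; the robot and the scene stay as the last step left them, time stands still between calls to the robot, and variables do not carry over. Pictures are saved under pics/ and viewed, about 8 in all and at most 12, crops included, and the job is handed in when it is done.

```bash
mkdir -p pics
cat > h.py <<'E'
import numpy as np, cv2
from cell import ctrl, capture, finder
from scipy.spatial.transform import Rotation as R
def st():
    s=ctrl.state(); q=s["orientation"]; r=R.from_quat([q[1],q[2],q[3],q[0]]).as_matrix()
    return s,r
def ray(p,u,v,z):
    K=np.array([[p["fx"],0,p["cx"]],[0,p["fy"],p["cy"]],[0,0,1]]);Rm=cv2.Rodrigues(np.array(p["rvec"],float))[0];t=np.array(p["tvec"],float).ravel()
    c=-Rm.T@t; d=Rm.T@np.linalg.inv(K)@np.array([u,v,1.]); return c+d*(z-c[2])/d[2]
def proj(p,x):
    K=np.array([[p["fx"],0,p["cx"]],[0,p["fy"],p["cy"]],[0,0,1]])
    return cv2.projectPoints(np.array(x,float).reshape(-1,1,3),np.array(p["rvec"],float),np.array(p["tvec"],float),K,None)[0].reshape(-1,2)
E
python3 - <<'E'
from h import *
s,r=st(); print(s["time"],s["tcp_pos"],s["wrist_force"],s["gripper_width"],ctrl.grip_depth); print(r.round(3))
ims=[]
for n in ("scene","side"):
    p=capture(n); ims.append(p["img"].copy()); print(n,"cam",ray(p,256,192,90).round(0))
    for q in ("cover_1","cutter","spice_jar","jam_jar","soda","cup","tin"):
        L=finder.spot_point(q,p)
        for d in L[:6]: print(q,np.round(d["xyz"],1),round(d["confidence"],2),proj(p,d["xyz"]).round(0).tolist())
    cv2.imwrite(f"pics/{n}1.png",p["img"])
E
```

```text
0.0 [ 193.5852131  -619.77621089  225.70674734] [ 0.31200442 -0.20370049  0.23453901] 0.9978895539725385 18.8
[[ 0.954  0.298 -0.001]
 [ 0.298 -0.954  0.002]
 [ 0.    -0.002 -1.   ]]
scene cam [560.  13.  90.]
cover_1 [562.3 264.4  93.9] 0.92 [[316.0, 171.0]]
cover_1 [ 595.  -320.4   96.3] 0.92 [[169.0, 230.0]]
cover_1 [ 466.5 -275.1   91.7] 0.87 [[172.0, 199.0]]
cover_1 [ 321.5 -260.3   92.9] 0.81 [[166.0, 172.0]]
cover_1 [ 612.1 -117.1   90.8] 0.7 [[228.0, 214.0]]
cover_1 [ 422.2 -138.9   92.9] 0.57 [[204.0, 179.0]]
cutter [445.4  -5.4   0. ] 0.69 [[240.0, 189.0]]
spice_jar [546.8   0.7  -3.6] 0.73 [[252.0, 207.0]]
jam_jar [ 7.788e+02  9.320e+01 -6.000e-01] 0.9 [[303.0, 244.0]]
jam_jar [ 465.9 -279.    93.9] 0.58 [[171.0, 199.0]]
jam_jar [ 354.8 -443.1    5.3] 0.21 [[126.0, 208.0]]
soda [ 7.621e+02 -1.090e+02  7.000e-01] 0.67 [[248.0, 261.0]]
cup [ 738.5 -213.6   -3.6] 0.81 [[217.0, 268.0]]
tin [ 355.2 -441.7    3.8] 0.42 [[126.0, 208.0]]
side cam [529.  55.  90.]
cover_1 [ 601.8 -320.    92.1] 0.89 [[289.0, 139.0]]
cover_1 [ 317.1 -252.8   94.2] 0.84 [[356.0, 164.0]]
cover_1 [ 462.9 -275.    96.1] 0.83 [[318.0, 151.0]]
cover_1 [ 612.4 -118.8   90.3] 0.8 [[260.0, 161.0]]
cover_1 [ 424.9 -134.1   92. ] 0.77 [[313.0, 172.0]]
cover_1 [565.6 263.4  89.4] 0.74 [[204.0, 227.0]]
cutter [449.2  -6.5   2.5] 0.72 [[288.0, 213.0]]
spice_jar [550.   -3.2   1.8] 0.58 [[259.0, 204.0]]
jam_jar [ 7.788e+02  9.030e+01 -3.000e-01] 0.71 [[186.0, 199.0]]
soda [ 351.1 -436.8   -3.3] 0.69 [[358.0, 164.0]]
soda [ 763.3 -112.1    0.8] 0.68 [[224.0, 173.0]]
cup [ 730.6 -213.9    1.2] 0.88 [[246.0, 164.0]]
cup [448.2  -1.7   3. ] 0.28 [[287.0, 213.0]]
tin [7.696e+02 2.951e+02 1.000e-01] 0.69 [[144.0, 234.0]]
tin [ 467.2 -273.6   92.4] 0.38 [[317.0, 152.0]]
```

```bash
python3 -c "
import cv2
for n in ('scene','side'):
    i=cv2.imread(f'pics/{n}1.png'); cv2.imwrite(f'pics/{n}1b.png',cv2.resize(i[100:330,60:430] if n=='scene' else i[80:310,80:450],None,fx=2.1,fy=2.1,interpolation=cv2.INTER_CUBIC))"
```

```text
(no output)
```

View pics/scene1b.png

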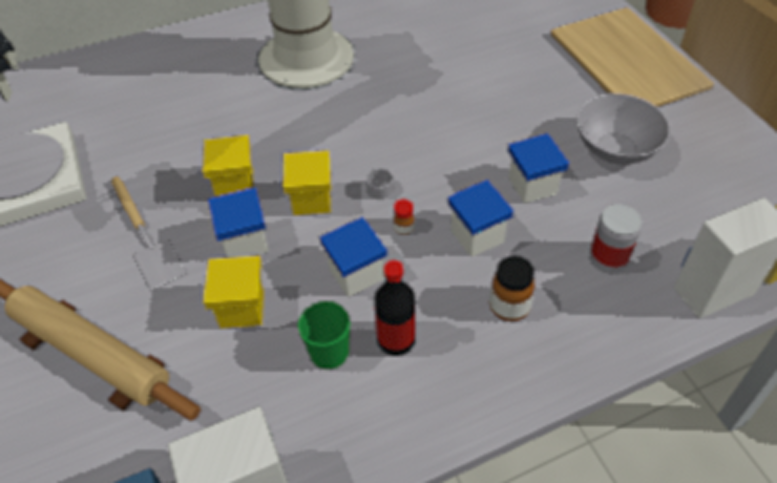

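View pics/side1b.png

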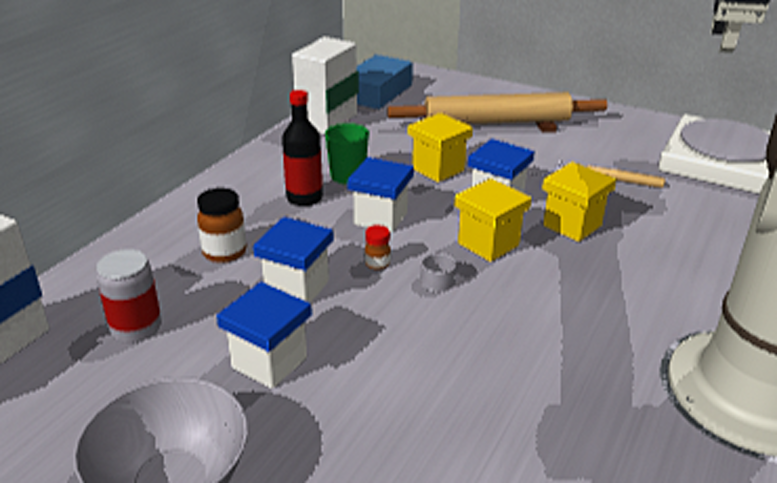

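The scene view shows four blue covers at about (173,202), (228,218), (289,199) and (316,174) px, plus three yellow look-alikes. In the side view, the far-right blue cover is partly hidden by a yellow bin. Next I'll fit an 84×84×18 mm box silhouette to the blue pixels.

```bash
cat > fit.py <<'E'
from h import *
from scipy.optimize import minimize
def blue(p):
    h=cv2.cvtColor(p["img"],cv2.COLOR_BGR2HSV); return cv2.inRange(h,(105,150,60),(130,255,255))
S=4
def sil(p,v):
    x,y,z,a=v; c,s=np.cos(a),np.sin(a)
    P=[[x+c*i-s*j,y+s*i+c*j,z+k] for i in(-42,42) for j in(-42,42) for k in(0,-18)]
    m=np.zeros((384*S,512*S),np.uint8); q=cv2.convexHull(((proj(p,P)+.5)*S).astype(np.float32)).astype(np.int32)
    cv2.fillConvexPoly(m,q,255); return cv2.resize(m,(512,384),interpolation=cv2.INTER_AREA)/255.
def fit(ps,g,zf=None):
    ms=[]
    for p in ps:
        b=blue(p); n,l,_,cc=cv2.connectedComponentsWithStats(b)
        u=proj(p,[g[0],g[1],89-9])[0].astype(int); k=l[u[1]-3:u[1]+4,u[0]-3:u[0]+4]; k=k[k>0]
        ms.append((l==np.bincount(k).argmax())*1.)
    def f(v): return sum(np.abs(sil(p,v)-m).sum()/m.sum() for p,m in zip(ps,ms))/len(ps)+((v[2]-89)/30)**2*.3
    best=min((minimize(f,[g[0],g[1],89,a],method="Nelder-Mead",options=dict(initial_simplex=np.array([g[0],g[1],89,a])+np.vstack([np.zeros(4),np.diag([8,8,3,.3])]),maxiter=200)) for a in(-.5,0,.5)),key=lambda r:r.fun)
    return best.x,best.fun
E
python3 - <<'E'
from fit import *
p=capture("scene");q=capture("side")
gs={"A":(465,-275),"B":(612,-118),"D":(563,264)}
b=blue(p); n,l,s,c=cv2.connectedComponentsWithStats(b)
for i in range(1,n):
    if s[i,4]>100: print(s[i].tolist(),c[i].round(0),ray(p,*c[i],82).round(0))
u=(289,198); gs["C"]=ray(p,*u,82)[:2]
for k,g in gs.items():
    for nm,ps in (("sc",[p]),("si",[q]),("both",[p,q])):
        if k=="A" and nm!="sc": continue
        v,e=fit(ps,g); print(k,nm,v.round(2),round(e,3))
E
```

```text
[0, 102, 12, 19, 112] [  4. 114.] [-378. -841.   82.]
[303, 164, 28, 22, 383] [316. 174.] [567. 264.  82.]
[274, 186, 30, 25, 449] [288. 198.] [629. 110.  82.]
[159, 190, 27, 24, 449] [172. 201.] [ 468. -277.   82.]
[213, 204, 31, 27, 493] [228. 217.] [ 617. -120.   82.]
A sc [ 4.6263e+02 -2.7583e+02  8.7660e+01 -8.0000e-02] 0.115
B sc [ 6.1397e+02 -1.2026e+02  8.9000e+01  9.0000e-02] 0.151
B si [ 6.1023e+02 -1.1886e+02  8.7810e+01  1.3000e-01] 0.06
B both [ 6.1155e+02 -1.2061e+02  8.7170e+01  1.2000e-01] 0.108
D sc [ 5.6514e+02  2.6421e+02  8.9110e+01 -5.0000e-02] 0.153
D si [ 5.6402e+02  2.6155e+02  8.7360e+01 -6.0000e-02] 0.043
D both [ 5.6329e+02  2.6371e+02  8.8430e+01 -7.0000e-02] 0.101
C sc [6.2633e+02 1.1210e+02 8.8710e+01 1.0000e-02] 0.14
C si [6.2438e+02 1.1064e+02 8.8610e+01 9.0000e-02] 0.052
C both [6.249e+02 1.098e+02 8.817e+01 9.000e-02] 0.101
```

```bash
python3 -m inch '4 -3 0 8.7 0; 4 -3 0 8.7 0; 4 -4 0 0 0; 4 -4 0 0 0; 3 -4 0 0 0'; python3 -c "
from h import *
s,r=st();print(s['tcp_pos'],s['joint_pos'],s['time']);print(r.round(3))"
```

```text
time: 1.52
tcp_pos: [370.5, -425.7, 226.3]
orientation: [0.002, 1.0, -0.011, 0.0]
wrist_force: [1.0, 0.3, 0.7]
gripper_width: 0.506
[ 370.52345139 -425.68195396  226.34244477] [ 1.17883356  0.34962134 -0.46250421  1.77194478  0.1787863   1.05894378
 -0.94048546] 1.525
[[ 1.    -0.023  0.   ]
 [-0.023 -1.    -0.003]
 [ 0.     0.003 -1.   ]]
```

```bash
python3 -m inch '2 -5 0 0 0; 2 -5 0 0 0; 2 -5 3 0 0; 0 0 4 0 0; 0 0 0 0 0'; python3 -c "
from h import *
s,r=st();print(s['tcp_pos'],s['gripper_width'])
p=capture('wrist');cv2.imwrite('pics/w1.png',p['img'])
L=finder.spot_point('cover_1',p)
for d in L[:4]: print(d['xyz'],d['confidence'],proj(p,d['xyz']))
print(proj(p,[[463,-276,88],[433,-276,88]]))"
```

```text
time: 2.15
tcp_pos: [440.8, -268.7, 157.6]
orientation: [0.003, 1.0, -0.006, 0.003]
wrist_force: [0.4, -0.5, -0.1]
gripper_width: 0.01
[ 440.77469345 -268.68831036  157.60530667] 0.010044557707846855
[463.1, -275.1, 90.5] 0.88 [[261.84218121 172.81079067]]
[420.4, -134.8, 91.7] 0.56 [[ 85.18991186 228.35522919]]
[[262.91613115 172.28800638]
 [263.11600286 209.36928772]]
```

View pics/w1.png

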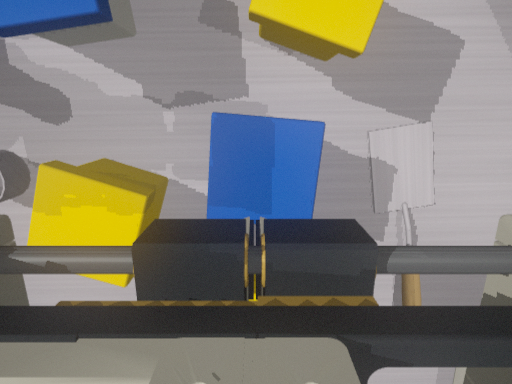

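The wrist view shows cover A, with its top corners at (212,113) and (324,122). Its centre is near (263,172), which agrees with the fit. I'll go down beside its near edge.

```bash
python3 -m inch '-0.8 0.7 2.5 0 0; 0 0 2.5 0 0; 0 0 0.7 0 0;0 0 0 0 0'; python3 -m inch '0 0 0.1 0 0'; python3 -m inch '0 0 0.15 0 0';python3 -m inch '0 0 0.15 0 0'
```

```text
time: 2.75
tcp_pos: [439.7, -284.7, 109.6]
orientation: [0.008, 1.0, -0.01, 0.011]
wrist_force: [1.1, 0.8, -0.4]
gripper_width: 0.004
time: 2.88
tcp_pos: [440.5, -285.6, 109.9]
orientation: [0.009, 1.0, -0.011, 0.012]
wrist_force: [0.3, 0.1, 0.3]
gripper_width: 0.006
time: 3.0
tcp_pos: [441.2, -286.0, 109.3]
orientation: [0.01, 1.0, -0.011, 0.012]
wrist_force: [-0.3, -0.3, -0.4]
gripper_width: 0.004
time: 3.12
tcp_pos: [441.5, -286.3, 108.3]
orientation: [0.01, 1.0, -0.011, 0.013]
wrist_force: [0.1, 0.5, 0.3]
gripper_width: 0.004
```

```bash
cat > go.py <<'E'
import sys
from h import *
s,r=st(); t=np.array(list(map(float,sys.argv[1:4])))
a=np.arctan2(r[1,0],r[0,0])
print("t",s["time"],"p",np.round(s["tcp_pos"],1),"F",np.round(s["wrist_force"],1),"zaxis",r[:,2].round(3),"yaw",round(a,3),"tool cm",(r.T@(t-s["tcp_pos"])/10).round(2))
E
python3 -m inch '-0.8 -0.5 0.4 0 0; 0 -0.3 0 0 0; 0 0 0 0 0'; python3 go.py 433 -276 96;python3 go.py 433 -276 96
```

```text
time: 3.5
tcp_pos: [432.9, -277.0, 103.5]
orientation: [0.01, 1.0, -0.01, 0.012]
wrist_force: [0.5, -0.3, -0.4]
gripper_width: 0.006
t 3.5 p [ 432.9 -277.   103.5] F [ 0.5 -0.3 -0.4] zaxis [ 0.025 -0.02  -1.   ] yaw -0.021 tool cm [-0.01 -0.12  0.75]
t 3.5 p [ 432.9 -277.   103.5] F [ 0.5 -0.3 -0.4] zaxis [ 0.025 -0.02  -1.   ] yaw -0.021 tool cm [-0.01 -0.12  0.75]
```

```bash
python3 -m inch '0 0 0.6 0 0;0 0 0 0 0'; python3 -m inch '0 0 0.2 0 0';python3 -m inch '0 0 0.1 0 0';python3 -m inch '0 0 0.1 0 0'
```

```text
time: 3.75
tcp_pos: [433.2, -277.2, 97.1]
orientation: [0.01, 1.0, -0.01, 0.012]
wrist_force: [-0.6, -0.8, 0.2]
gripper_width: 0.008
time: 3.88
tcp_pos: [433.4, -277.3, 95.1]
orientation: [0.01, 1.0, -0.01, 0.013]
wrist_force: [-0.5, 0.8, 0.7]
gripper_width: 0.005
time: 4.0
tcp_pos: [433.4, -277.4, 93.9]
orientation: [0.01, 1.0, -0.01, 0.013]
wrist_force: [0.1, 0.1, 0.4]
gripper_width: 0.006
time: 4.12
tcp_pos: [433.5, -277.5, 92.8]
orientation: [0.01, 1.0, -0.01, 0.013]
wrist_force: [-0.2, 0.1, -0.7]
gripper_width: 0.005
```

```bash
python3 -m inch '0 0 0.1 0 0'|sed -n '2p;4p';python3 -m inch '0 0 0.1 0 0'|sed -n '2p;4p';python3 -m inch '0 0 0.1 0 0'|sed -n '2p;4p'
```

```text
tcp_pos: [433.6, -277.5, 91.8]
wrist_force: [-0.6, 1.3, 0.0]
tcp_pos: [433.6, -277.5, 91.3]
wrist_force: [-4.2, 2.0, 14.2]
tcp_pos: [433.6, -277.5, 91.3]
wrist_force: [-3.4, 2.7, 15.2]
```

Cover A is rigid: it gave 14 N at z 91.3 with no sinking. The steps from here will be finer. Next is cover B.

```bash
python3 -m inch '0 0 -2 0 0;0 0 -2 0 0;3.5 -4 0 0 0;3.5 -4 0 0 0; 3.5 -4 0 0 0'>/dev/null; python3 -m inch '3.5 -4 0 -2 0; 0 0 0 -2 0;0 0 0 -2 0'; python3 go.py 581 -121 100
```

```text
time: 5.5
tcp_pos: [580.3, -118.1, 132.9]
orientation: [0.012, 0.999, 0.041, 0.012]
wrist_force: [0.5, -0.2, -0.3]
gripper_width: 0.004
t 5.5 p [ 580.3 -118.1  132.9] F [ 0.5 -0.2 -0.3] zaxis [ 0.026 -0.022 -0.999] yaw 0.082 tool cm [-0.03  0.21  3.29]
```

```bash
python3 -m inch '0 0.2 1.5 0 0; 0 0 1.5 0 0;0 0 0 0 0'>/dev/null; python3 go.py 582 -123 95; python3 -c "
from h import *
p=capture('wrist');
L=finder.spot_point('cover_1',p)
for d in L[:4]: print(d['xyz'],d['confidence'],proj(p,d['xyz']))"
```

```text
t 5.875 p [ 578.6 -124.8   99.8] F [0.1 0.1 0.8] zaxis [ 0.023 -0.024 -0.999] yaw 0.076 tool cm [ 0.35 -0.17  0.49]
[611.0, -121.3, 89.4] 0.78 [[252.00139058 174.83034404]]
```

```bash
python3 -m inch '0.3 -0.1 0.4 0 0;0 0 0 0 0'|sed -n '2p;4p'; python3 -m inch '0 0 0.1 0 0'|sed -n '2p;4p';for i in 1; do python3 -m inch '0 0 0.1 0 0'|sed -n '2p;4p'; done
```

```text
tcp_pos: [583.5, -123.6, 97.7]
wrist_force: [-0.2, -0.9, 0.7]
tcp_pos: [583.9, -123.5, 97.0]
wrist_force: [-0.7, -0.4, 0.3]
tcp_pos: [584.1, -123.5, 96.2]
wrist_force: [-0.2, 0.2, -0.1]
```

```bash
python3 -m inch '-0.1 0 0.2 0 0; 0 0 0.1 0 0'|sed -n '2p;4p'; python3 -m inch '0 0 0.07 0 0'|sed -n '2p;4p';python3 -m inch '0 0 0.05 0 0'|sed -n '2p;4p';python3 -m inch '0 0 0.05 0 0'|sed -n '2p;4p'
```

```text
tcp_pos: [583.1, -123.6, 93.1]
wrist_force: [-0.6, 0.2, 0.1]
tcp_pos: [583.1, -123.7, 92.3]
wrist_force: [-0.7, 0.1, -0.2]
tcp_pos: [583.1, -123.7, 91.7]
wrist_force: [1.0, 0.1, 1.0]
tcp_pos: [583.1, -123.7, 91.2]
wrist_force: [-0.4, -0.4, -0.3]
```

```bash
python3 -m inch '0 0 0.04 0 0'|sed -n '2p;4p'; python3 -m inch '0 0 0.04 0 0'|sed -n '2p;4p';python3 -m inch '0 0 0.04 0 0'|sed -n '2p;4p';python3 -m inch '0 0 0.04 0 0'|sed -n '2p;4p'
```

```text
tcp_pos: [583.1, -123.7, 90.8]
wrist_force: [0.3, 0.5, -0.2]
tcp_pos: [583.1, -123.7, 90.3]
wrist_force: [0.3, -0.4, 0.3]
tcp_pos: [583.2, -123.7, 89.9]
wrist_force: [0.5, -0.9, -0.3]
tcp_pos: [583.2, -123.7, 89.6]
wrist_force: [0.4, -0.8, 1.4]
```

```bash
python3 -m inch '0 0 0.02 0 0'|sed -n '2p;4p'; python3 -m inch '0 0 0.02 0 0'|sed -n '2p;4p'
```

```text
tcp_pos: [583.3, -123.7, 89.5]
wrist_force: [-0.4, 0.5, 2.2]
tcp_pos: [583.2, -123.7, 89.5]
wrist_force: [-1.2, 0.4, 3.4]
```

```bash
python3 -m inch '0 0 0.03 0 0'|sed -n '2p;4p'; python3 -m inch '0 0 0.03 0 0'|sed -n '2p;4p'
```

```text
tcp_pos: [583.3, -123.7, 89.5]
wrist_force: [-0.9, -0.4, 4.5]
tcp_pos: [583.2, -123.8, 89.4]
wrist_force: [-2.8, -0.3, 5.2]
```

Cover B is rigid too: 5 N at 89.4 with no sink. Next is cover C.

```bash
python3 -m inch '0 0 -2 0 0;0 0 -2 0 0;0.6 -5 0 0 0;0.6 -5 0 0 0; 0.6 -5 0 0 0'>/dev/null; python3 -m inch '0.6 -5 0 0 0; 0 -2 0 0 0;0 0 0 0 0'; python3 go.py 595 107 98
```

```text
time: 9.1
tcp_pos: [595.5, 103.8, 136.1]
orientation: [0.013, 0.999, 0.036, 0.02]
wrist_force: [-0.3, -0.1, 0.2]
gripper_width: 0.005
t 9.1 p [595.5 103.8 136.1] F [-0.3 -0.1  0.2] zaxis [ 0.041 -0.024 -0.999] yaw 0.072 tool cm [-0.17 -0.43  3.8 ]
```

```bash
python3 -m inch '-0.2 -0.2 1.5 0 0; 0 -0.1 1.5 0 0;0 0 0 0 0'>/dev/null; python3 go.py 595 107 95; python3 -c "
from h import *
p=capture('wrist');
L=finder.spot_point('cover_1',p)
for d in L[:4]: print(d['xyz'],d['confidence'],proj(p,d['xyz']))"
```

```text
t 9.475 p [594.9 101.1 104.3] F [-0.5 -0.1 -0.4] zaxis [ 0.041 -0.027 -0.999] yaw 0.067 tool cm [ 0.01 -0.62  0.92]
[623.4, 113.1, 90.2] 0.87 [[236.27077343 179.67107669]]
```

```bash
python3 -m inch '0 -0.6 0.4 0 0;0 0 0 0 0;0 0 0.3 0 0;0 0 0 0 0'|sed -n '2p;4p'; python3 -m inch '0 0 0.1 0 0'|sed -n '2p;4p';python3 -m inch '0 0 0.1 0 0'|sed -n '2p;4p'
```

```text
tcp_pos: [596.4, 107.6, 98.6]
wrist_force: [-0.3, -0.6, -0.3]
tcp_pos: [596.6, 107.7, 97.8]
wrist_force: [0.3, 0.9, 0.5]
tcp_pos: [596.7, 107.6, 96.8]
wrist_force: [-0.7, 0.0, 0.2]
```

```bash
python3 -m inch '0 0 0.2 0 0;0 0 0.1 0 0;0 0 0.1 0 0'|sed -n '2p;4p'; python3 -m inch '0 0 0.05 0 0'|sed -n '2p;4p';python3 -m inch '0 0 0.05 0 0'|sed -n '2p;4p';python3 -m inch '0 0 0.04 0 0'|sed -n '2p;4p'
```

```text
tcp_pos: [596.9, 107.4, 92.5]
wrist_force: [-0.3, 1.1, 0.6]
tcp_pos: [596.9, 107.4, 91.9]
wrist_force: [-0.2, 0.8, -0.3]
tcp_pos: [596.9, 107.4, 91.4]
wrist_force: [-0.1, 0.1, 0.4]
tcp_pos: [597.0, 107.4, 91.0]
wrist_force: [-0.5, 0.3, 1.1]
```

```bash
python3 -m inch '0 0 0.04 0 0'|sed -n '2p;4p'; python3 -m inch '0 0 0.04 0 0'|sed -n '2p;4p'
```

```text
tcp_pos: [597.0, 107.4, 90.6]
wrist_force: [-0.0, 0.4, 0.3]
tcp_pos: [597.0, 107.4, 90.2]
wrist_force: [0.4, -0.0, 0.6]
```

```bash
python3 -m inch '0 0 0.04 0 0'|sed -n '2p;4p'; python3 -m inch '0 0 0.04 0 0'|sed -n '2p;4p'; python3 -m inch '0 0 0.04 0 0'|sed -n '2p;4p'
```

```text
tcp_pos: [597.0, 107.3, 89.8]
wrist_force: [-1.0, -0.2, 0.6]
tcp_pos: [597.0, 107.4, 89.5]
wrist_force: [-0.1, -0.3, 1.8]
tcp_pos: [597.0, 107.4, 89.2]
wrist_force: [-0.7, 0.2, 2.6]
```

```bash
python3 -m inch '0 0 0.04 0 0'|sed -n '2p;4p'; python3 -m inch '0 0 0.04 0 0'|sed -n '2p;4p'; python3 -m inch '0 0 0.04 0 0'|sed -n '2p;4p'
```

```text
tcp_pos: [597.1, 107.4, 89.0]
wrist_force: [-1.2, -0.1, 1.9]
tcp_pos: [597.1, 107.4, 88.7]
wrist_force: [-1.9, -0.5, 2.7]
tcp_pos: [597.1, 107.4, 88.4]
wrist_force: [-1.0, 0.3, 3.7]
```

```bash
python3 -m inch '0 0 0.05 0 0'|sed -n '2p;4p'; python3 -m inch '0 0 0.05 0 0'|sed -n '2p;4p'; python3 -m inch '0 0 0.05 0 0'|sed -n '2p;4p'
```

```text
tcp_pos: [597.3, 107.4, 88.0]
wrist_force: [-1.1, 0.4, 4.0]
tcp_pos: [597.3, 107.4, 87.7]
wrist_force: [-1.6, 0.0, 4.6]
tcp_pos: [597.4, 107.5, 87.3]
wrist_force: [-1.7, -0.6, 5.0]
```

```bash
python3 -m inch '0 0 0.05 0 0'|sed -n '2p;4p'; python3 -m inch '0 0 0.05 0 0'|sed -n '2p;4p'; python3 -m inch '0 0 0 0 0'|sed -n '2p;4p'; python3 -c "
from h import *
p=capture('side'); i=p['img']; u=proj(p,[625,110,88])[0].astype(int); print(u)
cv2.imwrite('pics/s2.png',cv2.resize(i[u[1]-50:u[1]+50,u[0]-65:u[0]+65],None,fx=5,fy=5,interpolation=cv2.INTER_CUBIC))"
```

```text
tcp_pos: [597.4, 107.4, 86.9]
wrist_force: [-1.8, -0.4, 6.7]
tcp_pos: [597.5, 107.5, 86.7]
wrist_force: [-3.7, -1.2, 8.0]
tcp_pos: [597.4, 107.4, 87.0]
wrist_force: [-2.3, -0.7, 5.3]
[219 192]
```

View pics/s2.png

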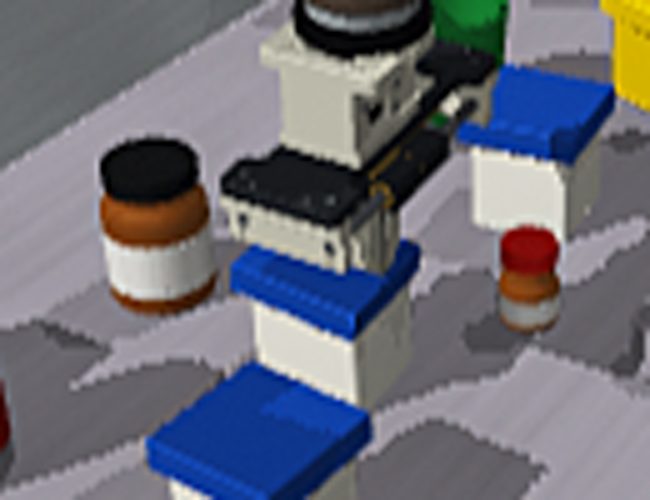

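Cover C rocks: it sank about 3 mm at roughly 1 N/mm before meeting the rim. The picture shows its near edge tipped down at around (400,270) of the crop. I'll lift off and move to its middle.

```bash
python3 -m inch '0 0 -1 0 0;0 0 -0.5 0 0;1.5 -0.1 0 0 0;1.5 -0.1 0 0 0; 0 0 0 0 0'|sed -n '2,4p'; python3 go.py 627 110.5 94; python3 -c "
from h import *
p=capture('scene');q=capture('wrist')
for a in (p,q):
  for d in finder.spot_point('cover_1',a)[:4]: print(d['xyz'],d['confidence'])"
```

```text
tcp_pos: [627.4, 111.8, 104.2]
orientation: [0.014, 0.999, 0.033, 0.023]
wrist_force: [-1.2, 0.6, 0.5]
t 13.5 p [627.4 111.8 104.2] F [-1.2  0.6  0.5] zaxis [ 0.046 -0.026 -0.999] yaw 0.067 tool cm [-0.1   0.1   1.02]
[318.2, -260.2, 92.0] 0.98
[600.4, -318.4, 92.2] 0.94
[613.8, -118.9, 93.5] 0.91
[422.0, -136.9, 93.0] 0.9
[621.6, 110.9, 91.5] 0.71
[550.6, 0.2, 0.1] 0.44
```

```bash
python3 -m inch '-0.1 0.1 0.5 0 0;0 0 0 0 0;0 0 0.4 0 0;0 0 0.1 0 0'|sed -n '2p;4p'; python3 -m inch '-0.1 0 0.1 0 0'|sed -n '2p;4p'; python3 -m inch '0 0 0.1 0 0'|sed -n '2p;4p'
```

```text
tcp_pos: [624.0, 109.9, 92.9]
wrist_force: [-0.1, 0.1, 0.5]
tcp_pos: [623.1, 109.8, 91.8]
wrist_force: [1.0, 0.4, 0.8]
tcp_pos: [623.0, 109.8, 90.9]
wrist_force: [-2.6, -1.6, 5.6]
```

```bash
python3 -m inch '0 0 -0.2 0 0;0.3 -0.1 0 0 0;0 0 0 0 0'|sed -n '2p;4p'; python3 -m inch '0 0 0.15 0 0'|sed -n '2p;4p'; python3 -m inch '0 0 0.1 0 0'|sed -n '2p;4p'; python3 -m inch '0 0 0.1 0 0'|sed -n '2p;4p'
```

```text
tcp_pos: [626.4, 111.3, 93.4]
wrist_force: [-0.4, -0.4, -0.6]
tcp_pos: [626.6, 111.3, 91.9]
wrist_force: [-0.2, -0.1, -0.2]
tcp_pos: [626.6, 111.3, 91.0]
wrist_force: [-2.7, -0.9, 6.7]
tcp_pos: [626.6, 111.3, 90.6]
wrist_force: [-2.3, -0.6, 6.8]
```

```bash
for i in a; do python3 -m inch '0 0 0.1 0 0'|sed -n '2p;4p'; python3 -m inch '0 0 0.1 0 0'|sed -n '2p;4p'; python3 -m inch '0 0 0.1 0 0'|sed -n '2p;4p'; python3 -m inch '0 0 0.1 0 0'|sed -n '2p;4p'; done
```

```text
tcp_pos: [626.6, 111.3, 90.3]
wrist_force: [-2.0, -1.6, 7.0]
tcp_pos: [626.6, 111.3, 90.1]
wrist_force: [-3.0, -0.4, 6.2]
tcp_pos: [626.6, 111.3, 89.9]
wrist_force: [-2.5, -0.1, 7.3]
tcp_pos: [626.6, 111.3, 89.8]
wrist_force: [-2.4, 0.2, 7.2]
```

```bash
python3 -m inch '0 0 0.15 0 0'|sed -n '2p;4p'; python3 -m inch '0 0 0.15 0 0'|sed -n '2p;4p'; python3 -m inch '0 0 0.15 0 0;0 0 0.15 0 0'|sed -n '2p;4p'; python3 -m inch '0 0 0.15 0 0'|sed -n '2p;4p'
```

```text
tcp_pos: [626.7, 111.3, 89.1]
wrist_force: [-2.3, -0.8, 7.1]
tcp_pos: [626.6, 111.3, 88.4]
wrist_force: [-2.6, 0.0, 7.9]
tcp_pos: [626.7, 111.3, 87.0]
wrist_force: [-2.2, -0.1, 6.1]
tcp_pos: [626.7, 111.3, 86.3]
wrist_force: [-2.9, -0.6, 7.1]
```

```bash
python3 -m inch '0 0 0.15 0 0'|sed -n '2p;4p'; python3 -m inch '0 0 0.15 0 0'|sed -n '2p;4p'; python3 -m inch '0 0 0.15 0 0'|sed -n '2p;4p'; python3 -m inch '0 0 0.15 0 0'|sed -n '2p;4p'
```

```text
tcp_pos: [626.7, 111.3, 85.7]
wrist_force: [-3.0, -0.8, 7.3]
tcp_pos: [626.7, 111.3, 85.1]
wrist_force: [-3.5, -0.5, 7.8]
tcp_pos: [626.7, 111.3, 84.9]
wrist_force: [-5.3, -0.7, 12.9]
tcp_pos: [626.8, 111.3, 85.0]
wrist_force: [-5.4, -1.0, 12.3]
```

```bash
python3 -m inch '0 0 0.2 0 0'|sed -n '1,2p;4p'; python3 -m inch '0 0 0.2 0 0'|sed -n '1,2p;4p'; python3 -c "
from h import *
p=capture('side'); i=p['img']; u=proj(p,[625,110,88])[0].astype(int)
cv2.imwrite('pics/s3.png',cv2.resize(i[u[1]-70:u[1]+70,u[0]-90:u[0]+90],None,fx=4,fy=4,interpolation=cv2.INTER_CUBIC))
capture('side');capture('side')"; python3 go.py 626 111 85
```

```text
time: 16.95
tcp_pos: [626.8, 111.3, 84.9]
wrist_force: [-6.4, -2.2, 17.0]
time: 17.08
tcp_pos: [626.8, 111.3, 84.9]
wrist_force: [-6.3, -1.3, 15.2]
t 17.225 p [626.8 111.3  84.9] F [-6.8 -1.3 15.8] zaxis [ 0.047 -0.037 -0.998] yaw 0.068 tool cm [-0.08  0.03 -0.01]
```

View pics/s3.png

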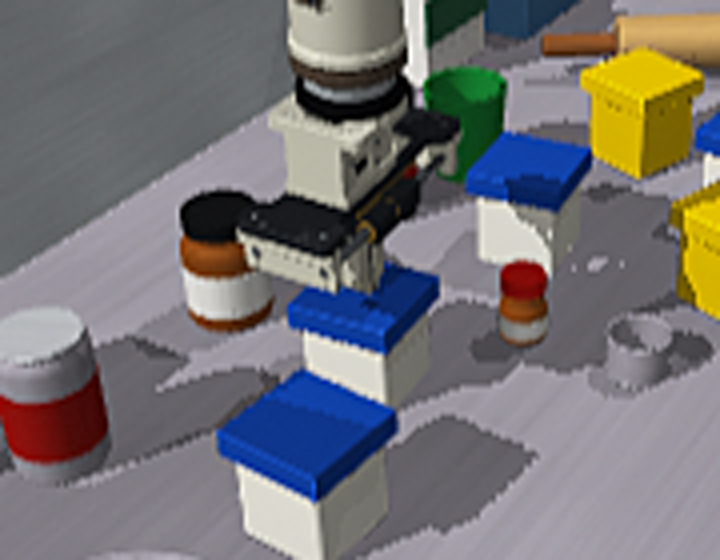

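The cover now sits level, with the fingertips on its middle at about (370,290) in the crop. The bystanders in view are standing as before. The force is holding at about 16 N against a firm stop, so I'm handing in.

```bash
python3 -c "
from cell import ctrl
print(ctrl.close_job())"
```

```text
the job is handed in; nothing more can be done
None
```

The loose cover was the one near (624, 111) mm. I pressed it home at its middle and handed in at about 17 s, with the closed fingertips still holding it down.

- **Rigid covers:** Those near (463, -276) and (612, -120) did not give. The first press peaked at about 15 N, well above the "light" 2–4 N, because I used 1 mm steps. I used finer steps after that, and the second peaked at 5 N.
- **Loose cover:** The third one I pressed sank about 3 mm at roughly 1 N/mm, then met its rim. The reading peaked briefly at 8 N there, also above 4 N.
- **Seating it:** Pressed at its middle, it went down from about 91 mm to 84.9 mm under roughly 7–8 N, to a firm stop.
- **Last checks:** The force held steady at about 16 N at 84.9 mm with no further sinking. The last side picture shows the cover level, and the bystanders in view stood as before.
- **Not checked:** I never pressed the fourth cover, near (564, 263), since the loose one had been found. I did not re-test the seated cover for rocking, because that would have meant letting go. The gripper drifted to about 3° off vertical, so I shifted the press point about 2–3 mm to compensate.

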